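# Shut down the ink grinder

## Robot

A 7-joint arm with a two-finger parallel gripper is mounted at the origin on the work surface. World frame = base frame: x ahead of the robot, y to its left, z up, the work surface at z = 0. Lengths are in m, angles in rad, forces in N, time in s.
With the tool pointing down it reaches from about 0.35 to 0.9 m from the base axis. Payload 8.1 kg.
Tool frame: the origin (TCP) lies on the centre line of the jaws, within the pads' length; the fingertips stand 19 mm ahead of it and the grasp point (between the pads) is the TCP; z points along the fingers, y is the direction in which the jaws open and shut (so a half turn about z gives the same grasp; the last joint's range is limited). The gripper opens to 92 mm and grips with 3 to 60 N. Pads are 19 mm wide; open, the fingers measure 130 mm over their backs; the gripper's body (75 mm by 190 mm) begins 47 mm behind the grasp point.
Start: joints at [-0.103, 0.434, 0.025, 1.573, -0.012, 1.134, -0.075], TCP at [0.625, -0, 0.246] pointing down, gripper open.
Joint ranges: [-2.62, 2.62], [-0.44, 2.09], [-1.27, 1.32], [0.08, 2.57], [-1.32, 4.46], [0.12, 2], [-2.74, 2.74]. Speed limits (rad/s): [2.22, 2.22, 3.01, 3.01, 3.14, 3.14, 3.14].

## Interface

Orientations are given as a rotation vector (axis times angle).
In Python, from cell import monitor, imaging, workorder, outline_of gives the robot as it stands.
- The arm moves only by the tool move_arm, never from a script. Its argument "series" is a list of rows, each a list of 6 numbers: the shift along the world's x, y, z in cm, then the turn, a rotation vector about the world's x, y, z in degrees. A call has 1 to 8 rows; each row shifts and turns the commanded pose from where the row before left it; what a row does not reach is not made up. A row lasts 1/10 s, in which the tool goes at most 50 mm and 8.59 degrees, less where a joint would pass 70% of its speed; a pose out of reach is approached as far as the arm can. A call with a gripper value outside its range is refused whole. "grip" is the opening, from 0 (shut) to 1 (fully open), set as the call begins (left out, the last holds). The fingers move at their own pace and stop on an object; "force" is the grip in N (left out, the last holds). Time passes only in rows, so rows that do not move let the fingers close. It gives the time, the measured TCP pose, the force and the opening at its end, in the units of the state.
- monitor.observe(): the state, without advancing time (a new reading comes with each control period).
- imaging.get_image(name): name is "scene" or "side" or "wrist"; returns a dict with "color" (480x640x3 uint8, red, green, blue), "fx", "fy", "cx", "cy" (pixels), "rvec" (rotation vector, rad) and "tvec" (3), from world to camera coordinates, as OpenCV has them; the wrist camera has in their place "mount" (4x4, takes a point from camera to tool coordinates, whose origin is the TCP and whose axes are the flange's). Camera axes: x right, y down, z forward; pixel columns grow to the right and rows downward; lengths in m; the calibration is good to about 2 mm. A picture is of the moment at which its call begins: read the wrist's pose just before it. There is no depth.
- workorder.sign_off(): hands the job in, once; it reports no verdict.
Trained networks look in the newest picture that a camera, given by its name, has taken for a name from the list of things; names that differ only in an ending like _2 or _b are one class to them, and where a whole thing is asked for, a point or a joint stands for the part that bears it (a point fixed in the world has none). Each returns a list of dicts, best first, with "p" (0 to 1); they miss things now and then, are a little off and sometimes report something else, mostly with a low value. They report only what shows in the picture. A call takes as long as a camera call. They do not tell look-alikes from the thing itself.
- outline_of(camera, thing): "mask" (480x640 bool, what is visible of it) and "rect" ([left, top, width, height] in pixels, round what is visible of it).
The state is a dict: "clock": time; "joints": joint angles; "dq": joint speeds; "joint_efforts": joint torques, N m; "position": TCP position; "ee_rot": TCP orientation; "force": force on the tool from outside, world axes, zero at the start; "ft_torque": the same for the moment, N m; "width": opening from 0.0 (shut) to 1.0 (fully open).
Only numpy, scipy, OpenCV 4.12 (cv2) and the standard library are available. Lean on these libraries where they do the work, as an engineer would, in place of code of your own. Each camera call takes 0.05 s, during which the arm holds its last target. There are 200 camera calls.

## Task

The ink grinder's timer has run out, but its speed knob is still turned up: turn the speed knob (the big black one) anticlockwise all the way to its off stop. Then lift the ink-stick arm by its ball handle all the way up to its upper stop, so that the stick does not dry fast in the bowl, and let go of it. Leave the timer knob, the bowl and the things standing around as they are.

Things in the scene. Friction and masses are not known exactly. Their poses are not given: they have to be found in the camera images.
- grinder: Cream ink grinder, 251 x 260 mm, fixed. Origin under its centre, z up; its front (own -x) with the knobs faces the robot's left, give or take 20 deg. It is a grey panel sloping 35 deg, from 15 mm high at own x -121 mm to 58 mm at x -60; its outward normal, own (-0.574, 0, 0.819), leans 35 deg from vertical. Behind it a deck 58 mm high and the arm's column (x 87 to 123, 154 mm high).
- speed_knob_base (a point): On the panel under the middle of the speed knob, own (-90.5, -80, 36.7) mm of the grinder: the right-hand knob for one facing the panel, the one nearer the robot. Orientation as grinder. The knob is a black fluted round cylinder, 40 mm across, axis along the panel's normal; it stands 28 mm proud of the panel, white pointer line on top.
- speed_knob (a joint): Angle of the speed knob: 0 = off, at its anticlockwise end stop (pointer at the red tick, half past seven, lower left of the scale); grows clockwise, seen from outside, to 4.7 rad. Even friction of 0.04 N m, no spring: stays where it is left. A grip of 30 N on its sides turns it.
- timer_knob_base (a point): On the panel under the middle of the grey timer knob, own (-90.5, 80, 36.7) mm of the grinder; the knob is 28 mm across and stands 23 mm proud. Leave it alone.
- timer_knob (a joint): Angle of the timer knob, 0 = run out, as it stands at the start; grows clockwise to 4.7 rad; friction 0.05 N m.
- pivot_point (a point): On the hinge axis of the ink-stick arm at the column: own (105, 0, 135) mm of the grinder; the axis is the grinder's y axis.
- ball_handle (a point): Centre of the black ball handle, 28 mm across, at the front end of the arm, 165 mm from the pivot; with the arm down at own (-60, 0, 135) mm of the grinder, 77 mm above the deck. Sides and top are free; behind it an 8 mm stem, 21 mm in view, then the aluminium arm, 20 mm wide and 14 mm high, with a clamp and black ink stick hanging into the bowl.
- stick_arm (a joint): Angle of the ink-stick arm: 0 = down and level, as at the start; grows as the ball rises and swings back, to the upper stop at 1.2 rad. Stiff friction hinge (0.4 N m; about 4 N at the ball lifts it): it stays wherever it is left.
- bowl: White ceramic grinding bowl, 112 mm across, 42 mm high, standing loose on the turntable (64 mm above the bench) under the arm; the ink stick hangs into it without touching. Origin at the centre of its underside.
- seal_tall: Loose bystander, not to be disturbed; origin at the centre of its underside, z up. Marble seal 28 x 28 x 72 mm high, standing behind the grinder, on the robot's right.
- seal_short: Loose bystander, not to be disturbed; origin at the centre of its underside, z up. Marble seal 34 x 24 x 60 mm high, standing behind the grinder, on the robot's right.
- pad_case: Loose bystander, not to be disturbed; origin at the centre of its underside, z up. Flat black plastic seal pad case, shut, 77 x 100 x 23 mm, lying in front of the grinder's panel.
- paperweight: Loose bystander, not to be disturbed; origin at the centre of its underside, z up. Dark wood paperweight 30 x 220 x 16 mm with a brass knob to 26 mm, left, near the robot.
- water_pot: Loose bystander, not to be disturbed; origin at the centre of its underside, z up. Blue water pot, 74 mm across, 58 mm high, spout along its x to 58 mm, left.
- brush_stand: Loose bystander, not to be disturbed; origin at the centre of its underside, z up. Stainless brush stand, foot 124 mm across, 259 mm high, brushes hanging in a ring 93 mm across, right rear.
Mind the look-alikes: they are no part of the job. What is shaped like the bowl but green or yellow is not meant.

How it is judged:
By the outcome, as a careful person would: the job done as asked, in the order asked, and still so for the second after the job is handed in, with the robot touching nothing.
It also fails if it takes over 72 s, if anything falls off the work surface, if the arm or the gripper's body presses on something with over 40 N, if the wrist force passes 120 N, or if a joint passes its speed limit or range.

## Working session

There is one attempt and no reset: what is moved stays moved. The work goes in short steps, Python scripts to look and compute and a tool call to move; the robot and the scene stay as the last step left them, time stands still between calls to the robot, and variables do not carry over. Pictures are saved under pics/ and viewed, about 8 in all and at most 12, crops included, and the job is handed in when it is done.

Besides the shell and the picture viewer there is one more tool, called after "Call:" in YAML: its name, and indented under it one key for each argument. move_arm: Moves the arm, as the interface text tells. Its arguments: {"type":"object","properties":{"series":{"type":"array"},"grip":{"type":"number"},"force":{"type":"number"}},"required":["series"]}

```bash
ls; mkdir -p pics; cat > h.py <<'E'
import numpy as np, cv2
from scipy.spatial.transform import Rotation as R
from cell import monitor, imaging, workorder, outline_of
def proj(im,P):
    return cv2.projectPoints(np.asarray(P,float).reshape(-1,3),np.asarray(im["rvec"],float),np.asarray(im["tvec"],float),np.array([[im["fx"],0,im["cx"]],[0,im["fy"],im["cy"]],[0,0,1.]]),None)[0].reshape(-1,2)
def ray(im,uv):
    Rm=R.from_rotvec(np.ravel(im["rvec"])).as_matrix();t=np.ravel(im["tvec"])
    d=Rm.T@np.array([(uv[0]-im["cx"])/im["fx"],(uv[1]-im["cy"])/im["fy"],1]);return -Rm.T@t,d/np.linalg.norm(d)
def tri(im1,a,im2,b):
    o1,d1=ray(im1,a);o2,d2=ray(im2,b)
    s=np.linalg.lstsq(np.c_[d1,-d2],o2-o1,rcond=None)[0]
    p,q=o1+s[0]*d1,o2+s[1]*d2;return (p+q)/2,np.linalg.norm(p-q)
def save(n,c): cv2.imwrite("pics/"+n,cv2.cvtColor(c,cv2.COLOR_RGB2BGR))
E
cat > a.py <<'E'
from h import *
ims={}
for c in("scene","side"):
    im=imaging.get_image(c);ims[c]=im;save(c+"0.png",im["color"])
    print(c,im["fx"],ray(im,(320,240)))
    for n in("grinder","speed_knob","timer_knob","ball_handle","bowl","stick_arm","pad_case","brush_stand","water_pot","paperweight"):
        for o in outline_of(c,n)[:2]:
            m=o["mask"];ys,xs=np.nonzero(m);print(n,round(o["p"],2),o["rect"],xs.mean().round(1),ys.mean().round(1))
np.save("ims.npy",ims,allow_pickle=True)
E
python3 a.py
```

```text
pics
scene 545.6032147745415 (array([ 1.17043879, -0.92492537,  0.86355124]), array([-0.4802114 ,  0.68754775, -0.54467889]))
grinder 0.94 [288.2, 215.4, 131.1, 96.9] 346.0 265.7
speed_knob 0.6 [361.0, 224.8, 5.9, 9.7] 364.2 229.5
timer_knob 0.4 [390.5, 253.5, 14.7, 8.8] 398.4 257.1
ball_handle 0.86 [312.4, 212.1, 62.4, 34.7] 345.1 232.0
ball_handle 0.19 [394.4, 252.0, 11.9, 11.0] 398.8 257.2
bowl 0.79 [328.3, 228.3, 36.4, 30.7] 348.1 248.0
bowl 0.66 [280.6, 310.4, 51.4, 41.5] 306.4 331.9
stick_arm 0.88 [314.4, 215.8, 53.7, 33.5] 345.9 231.9
stick_arm 0.42 [284.8, 214.7, 129.7, 97.9] 345.8 265.5
pad_case 0.78 [392.9, 233.9, 38.3, 25.3] 410.7 245.5
brush_stand 0.86 [193.5, 297.5, 70.4, 134.4] 227.4 366.5
water_pot 0.81 [399.9, 188.9, 29.2, 22.6] 411.7 201.1
water_pot 0.4 [286.3, 215.1, 132.6, 95.3] 346.0 265.4
side 433.3695645876422 (array([ 0.14496719, -0.88560935,  0.85129357]), array([ 0.30887179,  0.72943277, -0.61034912]))
grinder 0.91 [273.1, 196.5, 94.0, 76.6] 319.0 246.9
speed_knob 0.49 [283.3, 211.6, 15.5, 12.2] 291.6 218.0
ball_handle 0.86 [314.6, 196.4, 16.2, 43.3] 319.1 217.3
ball_handle 0.56 [282.4, 213.2, 17.8, 10.0] 292.0 218.3
bowl 0.9 [285.0, 295.0, 46.6, 43.2] 310.2 317.7
bowl 0.75 [303.5, 213.9, 35.9, 30.9] 316.1 228.7
stick_arm 0.66 [314.3, 196.2, 10.5, 43.0] 319.3 218.6
pad_case 0.79 [302.5, 200.1, 36.4, 17.5] 320.6 208.4
brush_stand 0.76 [403.5, 282.7, 73.6, 112.3] 440.5 340.8
water_pot 0.71 [262.0, 172.3, 18.2, 19.7] 271.9 183.8
paperweight 0.84 [218.4, 196.0, 17.5, 38.7] 226.7 215.5
```

```bash
python3 - <<'E'
from h import *
ims=np.load("ims.npy",allow_pickle=True).item()
a=ims["scene"]["color"][180:400,220:460];b=ims["side"]["color"][150:350,210:450]
a=cv2.resize(a,(640,587),interpolation=3)[:587];b=cv2.resize(b,(704,587),interpolation=3)
save("a.png",a);save("b.png",b)
E
```

```text
(no output)
```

View pics/a.png

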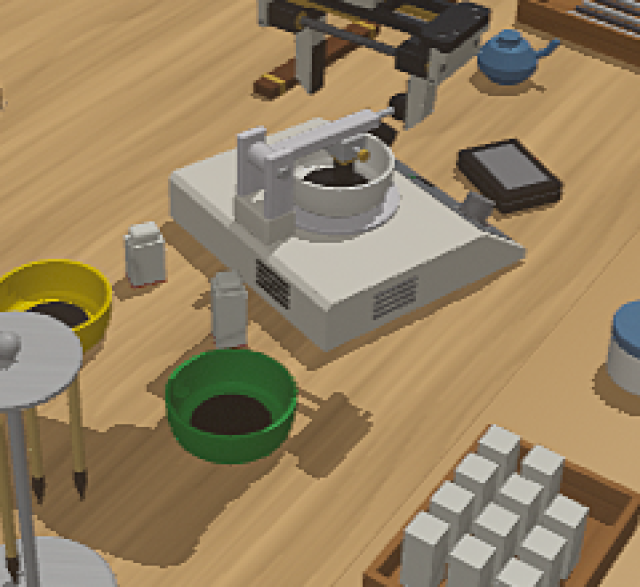

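View pics/b.png

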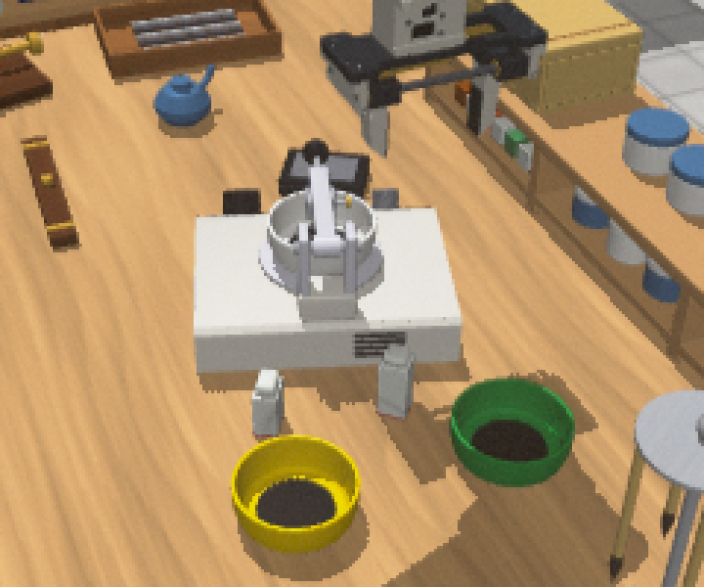

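The crops show the cream grinder with its column towards the viewer. In the side crop the black speed knob is at (241,203), the grey timer knob at (386,198) and the ball at (316,150). In the scene crop the ball is at (402,106). The green and yellow bowls are look-alikes. I'll fit the grinder pose from these points.

```bash
cat > fit.py <<'E'
from h import *
from scipy.optimize import least_squares
ims=np.load("ims.npy",allow_pickle=True).item()
S=lambda u,v:(220+u/2.667,180+v/2.667)
D=lambda u,v:(210+u/2.933,150+v/2.933)
n=np.array([-.574,0,.819])*28
k=np.array([-90.5,-80,36.7]);t=np.array([-90.5,80,36.7])
ball=[-60,0,135]
obs=[("scene",ball,S(402,106)),("side",ball,D(316,150)),("scene",[125.5,-130,58],S(170,175)),("scene",[125.5,130,58],S(326,309)),
("side",[125.5,-130,58],D(197,330)),("side",[125.5,130,58],D(461,322)),("side",t+n*23/28,D(386,192)),("side",k+n,D(241,193))]
def T(p,P): return np.array([p[0],p[1],0])+R.from_euler('z',p[2]).apply(np.array(P)/1000.)
f=lambda p:np.concatenate([proj(ims[c],T(p,P))[0]-uv for c,P,uv in obs])
r=least_squares(f,[.6,.0,-1.57],loss='soft_l1');p=r.x
print(p,np.degrees(p[2]));print(f(p).reshape(-1,2).round(1))
print("knob",T(p,k),T(p,k+n),"ball",T(p,ball),"piv",T(p,[105,0,135]),tri(ims["scene"],S(402,106),ims["side"],D(316,150)))
np.save("pose.npy",p)
E
python3 fit.py; python3 -c "
from h import *
s=monitor.observe();print({k:np.round(v,3) for k,v in s.items()});print(R.from_rotvec(s['ee_rot']).as_matrix().round(2));print(imaging.get_image('wrist')['mount'])"
```

```text
[ 0.55727195  0.09121535 -1.89823837] -108.76104731102504
[[-1.4  0.6]
 [ 0.5  0.8]
 [-0.9 -1. ]
 [ 0.2 -0.9]
 [-0.5 -0. ]
 [ 1.2 -1.4]
 [ 0.2 -1. ]
 [ 0.5 -1. ]]
knob [0.5106293  0.20263668 0.0367    ] [0.51579841 0.21785474 0.059632  ] ball [0.57656928 0.14802744 0.135     ] piv [ 0.52350164 -0.00820581  0.135     ] (array([0.5773133 , 0.15390435, 0.13436904]), np.float64(0.00010062871833873101))
{'clock': np.float64(1.1), 'joints': array([-0.103,  0.435,  0.025,  1.573, -0.012,  1.134, -0.075]), 'dq': array([ 0.001,  0.   , -0.001,  0.003,  0.001, -0.001, -0.   ]), 'joint_efforts': array([-0.0000e+00, -6.6768e+01,  9.8400e-01, -3.1481e+01, -6.1000e-02,
        3.3000e-02, -0.0000e+00]), 'position': array([ 0.625, -0.   ,  0.246]), 'ee_rot': array([2.222, 2.221, 0.   ]), 'force': array([-0.491, -0.367, -0.451]), 'ft_torque': array([ 0.008, -0.052,  0.006]), 'width': np.float64(1.002)}
[[ 0.  1.  0.]
 [ 1. -0.  0.]
 [ 0.  0. -1.]]
[[ 8.15679870e-04 -9.69446401e-01 -2.45301877e-01  6.48575493e-02]
 [ 9.99999586e-01  6.92113064e-04  5.89938468e-04 -4.30870858e-04]
 [-4.02137091e-04 -2.45302256e-01  9.69446564e-01 -1.39539268e-01]
 [ 0.00000000e+00  0.00000000e+00  0.00000000e+00  1.00000000e+00]]
```

The fit is good to about 1 px, with yaw at -109°. I'll move over the knob, tilt the tool 35°, and look at the pointer.

Call:
move_arm:
  series:
    - [-1.5,4.5,0,-5.52,1.88,0]
    - [-1.5,4.5,0,-5.52,1.88,0]
    - [-1.5,4.5,0,-5.52,1.88,0]
    - [-1.5,4.5,0,-5.52,1.88,0]
    - [-1.6,4.4,0,-5.52,1.88,0]
    - [-1.6,4.4,0,-5.52,1.88,0]
  grip: 1

```text
clock: 1.75
position: [0.5323, 0.2701, 0.2464]
ee_rot: [1.954, 1.954, -0.784]
force: [2.0, 1.3, 0.4]
width: 0.999
```

Call:
move_arm:
  series:
    - [0,0,-3.7,0,0,0]
    - [0,0,-3.7,0,0,0]
    - [0,0,-3.7,0,0,0]
    - [0,0,0,0,0,0]

```text
clock: 2.15
position: [0.5307, 0.2668, 0.1303]
ee_rot: [1.953, 1.957, -0.794]
force: [-0.9, -0.7, -0.3]
width: 0.999
```

```bash
cat > w.py <<'E'
import sys
from h import *
p=np.load("pose.npy")
n=np.array([-.574,0,.819])
G=R.from_euler('z',p[2])
def T(P): return np.array([p[0],p[1],0])+G.apply(np.array(P)/1000.)
def wrist():
    s=monitor.observe();im=imaging.get_image("wrist")
    M=np.eye(4);M[:3,:3]=R.from_rotvec(s["ee_rot"]).as_matrix();M[:3,3]=s["position"]
    W=np.linalg.inv(M@im["mount"]);im["rvec"]=R.from_matrix(W[:3,:3]).as_rotvec();im["tvec"]=W[:3,3]
    return s,im
K=np.array([-90.5,-80,36.7])
E
python3 - <<'E'
from w import *
s,im=wrist();print(s["position"],s["joints"].round(3),R.from_rotvec(s["ee_rot"]).as_matrix()[:,2],G.apply(n))
np.save("wr.npy",im,allow_pickle=True)
print(proj(im,[T(K),T(K+28*n),T([-90.5,80,36.7]),T([-60,0,135])]).round(1))
for x in("speed_knob","timer_knob","ball_handle"):
    for o in outline_of("wrist",x)[:2]:
        ys,xs=np.nonzero(o["mask"]);print(x,o["p"],o["rect"],xs.mean(),ys.mean())
save("w1.png",im["color"])
E
```

```text
[0.53068674 0.26683897 0.13029989] [-0.757  0.8    0.056  1.381  0.257  1.51  -0.793] [-0.18996191 -0.54682872 -0.8154096 ] [0.18461105 0.54350231 0.819     ]
[[318.9 250.8]
 [319.  261.7]
 [516.9 316.9]
 [396.8 434.2]]
speed_knob 0.56 [287.3, 217.2, 63.8, 66.5] 319.0511867314841 250.28167000285958
```

View pics/w1.png

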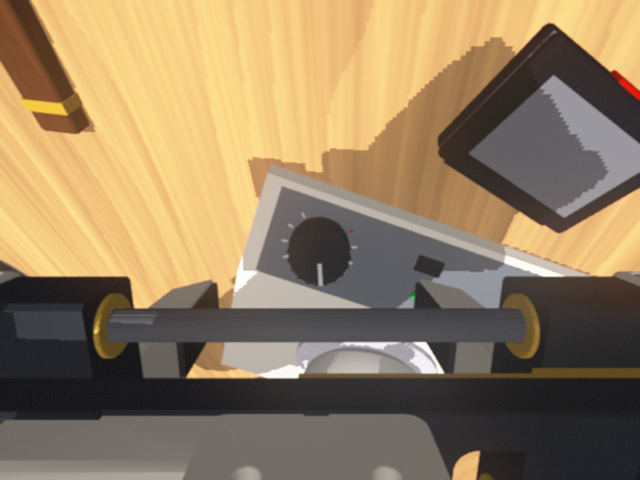

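The pointer goes straight down in the image from the centre (319,250) to (320,285), and the red tick is at (351,231). So the knob is about 115° clockwise of off. The knob also sits a few mm further out than predicted, so I'll refine the pose with this view.

```bash
cat > fit2.py <<'E'
exec(open("fit.py").read().split("r=least")[0])
im=np.load("wr.npy",allow_pickle=True).item()
nn=np.array([-.574,0,.819]);e=np.array([.819,0,.574]);y=np.array([0,1,0])
a=np.linspace(0,2*np.pi,60)
cyl=np.concatenate([k+h*nn+20*(np.outer(np.cos(a),e)+np.outer(np.sin(a),y)) for h in(0,28)])
def rect(p):
    u=proj(im,T(p,cyl));return np.r_[u.min(0),u.max(0)]
g=lambda p:np.r_[f(p)*1.0,rect(p)-[287.3,217.2,351.1,283.7]]
r=least_squares(g,[.557,.095,-1.9],loss='soft_l1');p=r.x
print(p,np.degrees(p[2]),g(p).round(1));print(proj(im,[T(p,[-121,-130,15]),T(p,k+nn*28),T(p,k)]))
np.save("pose.npy",p)
s=monitor.observe();Rt=R.from_rotvec(s["ee_rot"]);n_w=R.from_euler('z',p[2]).apply(nn)
print("knob base",T(p,k),"n",n_w,"ball",T(p,ball),"shift to 22 above, cm",100*(T(p,k+22*nn)-s["position"]))
z=-Rt.as_matrix()[:,2];print("tilt fix deg",np.degrees(np.cross(z,n_w)))
print("jaw ang",np.degrees(np.arctan2(*[Rt.as_matrix()[:,1]@R.from_euler('z',p[2]).apply(v) for v in(-e,y)])))
E
python3 fit2.py
```

```text
[ 0.55674042  0.09678885 -1.90609647] -109.21128312375883 [-0.4 -0.2 -0.2 -0.1  0.4 -2.3  0.7 -2.3 -1.7 -1.4 -0.2 -2.3 -0.4 -1.8
 -0.  -2.   0.8  0.5 -0.7  1.5]
[[268.10787083 171.38217668]
 [319.27570591 255.86446532]
 [318.96656748 245.30564666]]
knob base [0.51097476 0.20857326 0.0367    ] n [0.1888762  0.54203485 0.819     ] ball [0.57648358 0.15344754 0.135     ] shift to 22 above, cm [-1.89140351 -4.79113582 -8.21624289]
tilt fix deg [-0.08731739  0.29575512 -0.17560123]
jaw ang 19.057821451486262
```

Call:
move_arm:
  series:
    - [0,0.2,-0.1,-1.5,-4.2,-6.4]
    - [0,0.2,-0.1,-1.5,-4.2,-6.4]
    - [0,0,-0.1,-1.5,-4.2,-6.4]
    - [-0.4,-1.0,-1.6,-1.5,-4.2,-6.4]
    - [-0.5,-1.4,-2.0,-1.5,-4.2,-6.4]
    - [-0.4,-1.2,-1.8,0,0,0]
    - [-0.4,-0.9,-1.5,0,0,0]
    - [0,0,0,0,0,0]
  grip: 0.75

```text
clock: 3.15
position: [0.5158, 0.2259, 0.0633]
ee_rot: [2.386, 1.134, -0.591]
force: [-0.1, 1.4, 0.4]
width: 0.746
```

```bash
cat > st.py <<'E'
from w import *
s=monitor.observe();M=R.from_rotvec(s["ee_rot"]).as_matrix();nw=G.apply(n);e=G.apply([.819,0,.574]);y=G.apply([0,1,0])
d=s["position"]-T(K)
print("clk",s["clock"],"F",s["force"],"tq.n",s["ft_torque"]@nw,"w",s["width"])
print("h %.1f up %.1f y %.1f mm"%tuple(1000*d@v for v in(nw,e,y)),"jaw",np.degrees(np.arctan2(M[:,1]@-e,M[:,1]@y)).round(1),"tiltfix",np.degrees(np.cross(-M[:,2],nw)).round(2))
print("shift to h22 cm",(100*(T(K+22*n)-s["position"])).round(2),"q",s["joints"].round(2))
E
python3 st.py
```

```text
clk 3.15 F [-0.12563975  1.35978978  0.40939909] tq.n 0.014462561994584427 w 0.7461284671284995
h 32.1 up 0.6 y -1.2 mm jaw -19.9 tiltfix [ 0.26 -0.09  0.  ]
shift to h22 cm [-0.06 -0.54 -0.86] q [-0.83  0.84  0.23  1.54  0.17  1.31 -1.4 ]
```

Call:
move_arm:
  series:
    - [0,-0.3,-0.4,0,0,0]
    - [-0.1,-0.2,-0.4,0,0,0]
    - [0,0,0,0,0,0]

```text
clock: 3.45
position: [0.5153, 0.2223, 0.0551]
ee_rot: [2.386, 1.136, -0.588]
force: [-0.0, -0.5, -0.6]
width: 0.744
```

Call:
move_arm:
  series:
    - [0,0,0,0,0,0]
    - [0,0,0,0,0,0]
    - [0,0,0,0,0,0]
    - [0,0,0,0,0,0]
    - [0,0,0,0,0,0]
  grip: 0
  force: 30

```text
clock: 3.95
position: [0.5155, 0.2218, 0.0549]
ee_rot: [2.385, 1.136, -0.589]
force: [1.3, -0.7, 0.6]
width: 0.429
```

```bash
python3 st.py
```

```text
clk 3.95 F [ 1.28951667 -0.73976639  0.64339085] tq.n 0.10946959684139174 w 0.4288296994867641
h 23.0 up -1.0 y -0.1 mm jaw -19.9 tiltfix [ 0.25 -0.01 -0.05]
shift to h22 cm [-0.04 -0.13 -0.02] q [-0.83  0.84  0.23  1.55  0.17  1.29 -1.4 ]
```

Call:
move_arm:
  series:
    - [0,0,0,1.32,3.79,5.73]
    - [0,0,0,1.32,3.79,5.73]
    - [0,0,0,1.32,3.79,5.73]
    - [0,0,0,1.32,3.79,5.73]
    - [0,0,0,1.32,3.79,5.73]
    - [0,0,0,1.32,3.79,5.73]
    - [0,0,0,1.32,3.79,5.73]
    - [0,0,0,1.32,3.79,5.73]

```text
clock: 4.75
position: [0.5152, 0.2218, 0.055]
ee_rot: [1.68, 2.28, -0.854]
force: [0.5, -0.9, 0.9]
width: 0.432
```

```bash
python3 st.py
```

```text
clk 4.75 F [ 0.46668492 -0.87218743  0.87316853] tq.n -0.030191865182281424 w 0.43156736297063236
h 23.0 up -0.9 y -0.4 mm jaw 36.4 tiltfix [ 0.16  0.17 -0.15]
shift to h22 cm [-0.   -0.13 -0.03] q [-0.67  0.83 -0.04  1.54  0.34  1.33 -0.58]
```

Turned 56° with low resistance. Next 49° more, then small steps towards the stop.

Call:
move_arm:
  series:
    - [0,0,0,1.32,3.79,5.73]
    - [0,0,0,1.32,3.79,5.73]
    - [0,0,0,1.32,3.79,5.73]
    - [0,0,0,1.32,3.79,5.73]
    - [0,0,0,1.32,3.79,5.73]
    - [0,0,0,1.32,3.79,5.73]
    - [0,0,0,1.32,3.79,5.73]
    - [0,0,0,0,0,0]

```text
clock: 5.55
position: [0.5149, 0.2217, 0.0551]
ee_rot: [-0.609, -2.866, 0.915]
force: [-0.8, 0.7, 5.0]
width: 0.431
```

```bash
python3 st.py
```

```text
clk 5.55 F [-0.78856147  0.68546844  5.01971331] tq.n 0.023206885120480067 w 0.4305380596706747
h 22.9 up -0.6 y -0.6 mm jaw 85.2 tiltfix [-0.04  0.2  -0.12]
shift to h22 cm [ 0.02 -0.12 -0.04] q [-0.54  0.84 -0.26  1.52  0.46  1.39  0.16]
```

Call:
move_arm:
  series:
    - [0,0,0,0.76,2.17,3.28]
    - [0,0,0,0.76,2.17,3.28]
    - [0,0,0,0,0,0]

```text
clock: 5.85
position: [0.5149, 0.2216, 0.0552]
ee_rot: [-0.408, -2.866, 0.894]
force: [-2.3, -0.7, 5.7]
width: 0.43
```

```bash
python3 st.py
```

```text
clk 5.85 F [-2.25866334 -0.69709738  5.74266872] tq.n 0.01712083858904527 w 0.43037221927332764
h 22.9 up -0.6 y -0.5 mm jaw 92.9 tiltfix [-0.06  0.2  -0.12]
shift to h22 cm [ 0.02 -0.11 -0.05] q [-0.52  0.85 -0.29  1.52  0.48  1.4   0.28]
```

Call:
move_arm:
  series:
    - [0,0,0,0.57,1.63,2.46]
    - [0,0,0,0.57,1.63,2.46]
    - [0,0,0,0,0,0]

```text
clock: 6.15
position: [0.5151, 0.2215, 0.055]
ee_rot: [-0.257, -2.857, 0.875]
force: [-0.3, -1.9, 4.5]
width: 0.427
```

```bash
python3 st.py
```

```text
clk 6.15 F [-0.32060413 -1.89320106  4.53859532] tq.n -0.43695481785818346 w 0.4269944384299167
h 22.8 up -0.6 y -0.3 mm jaw 98.9 tiltfix [-0.1   0.2  -0.11]
shift to h22 cm [-0.   -0.1  -0.03] q [-0.5   0.85 -0.31  1.52  0.5   1.41  0.37]
```

Call:
move_arm:
  series:
    - [0,0,0,0.57,1.63,2.46]
    - [0,0,0,0.57,1.63,2.46]
    - [0,0,0,0,0,0]

```text
clock: 6.45
position: [0.5152, 0.2214, 0.0549]
ee_rot: [-0.106, -2.841, 0.854]
force: [-0.5, -2.7, 4.2]
width: 0.428
```

```bash
python3 st.py; python3 -c "
from w import *
s=monitor.observe();print(s['ft_torque'],s['joint_efforts'])"
```

```text
clk 6.45 F [-0.49531918 -2.67471122  4.24767037] tq.n -0.45855085557624675 w 0.4280667424790193
h 22.6 up -0.6 y -0.2 mm jaw 104.9 tiltfix [-0.12  0.19 -0.1 ]
shift to h22 cm [-0.01 -0.09 -0.02] q [-0.49  0.86 -0.34  1.52  0.51  1.42  0.46]
[-0.2229821  -0.35856234 -0.27116185] [ -1.38397258 -81.6722846   -7.47108132 -20.97160935   0.37885135
   2.2919172    1.41972039]
```

The torque jumped to 0.45 N m and levelled off, so the knob is at the stop with the pads slipping. I'll release, back off and look.

Call:
move_arm:
  series:
    - [0,0,0,0,0,0]
    - [0,0,0,0,0,0]
    - [0,0,0,0,0,0]
    - [0,0,0,0,0,0]
  grip: 0.75

```text
clock: 6.85
position: [0.5149, 0.2223, 0.0545]
ee_rot: [-0.101, -2.841, 0.852]
force: [0.1, 0.2, -0.3]
width: 0.721
```

Call:
move_arm:
  series:
    - [0.3,0.8,1.2,0,0,0]
    - [0.6,1.8,2.7,0,0,0]
    - [0.6,1.8,2.7,-1.5,-4.2,-6.4]
    - [0.5,1.6,2.5,-1.5,-4.2,-6.4]
    - [0,0,0,-1.5,-4.2,-6.4]
    - [0,0,0,-1.5,-4.2,-6.4]
    - [0,0,0,-1.5,-4.2,-6.4]
    - [0,0,0,-1.5,-4.2,-6.4]

```text
clock: 7.65
position: [0.535, 0.283, 0.1467]
ee_rot: [1.266, 2.644, -0.92]
force: [0.1, -0.7, 0.7]
width: 0.75
```

```bash
python3 st.py; python3 -c "
from w import *
s,im=wrist();print(proj(im,[T(K),T(K+28*n)]))
c=proj(im,[T(K+28*n)])[0].astype(int);c=[min(max(c[0],100),540),min(max(c[1],80),400)]
save('w2.png',cv2.resize(im['color'][c[1]-80:c[1]+80,c[0]-100:c[0]+100],(800,640),interpolation=2)[:600])"
```

```text
clk 7.65 F [ 0.14828677 -0.68394496  0.65548199] tq.n -0.008428734146991189 w 0.7499406708841426
h 134.9 up -0.9 y -1.8 mm jaw 58.0 tiltfix [ 0.06  0.06 -0.06]
shift to h22 cm [-1.99 -6.25 -9.19] q [-0.66  0.81 -0.15  1.32  0.36  1.6  -0.21]
[[317.21001834 245.54973309]
 [317.35511488 255.00869939]]
```

View pics/w2.png

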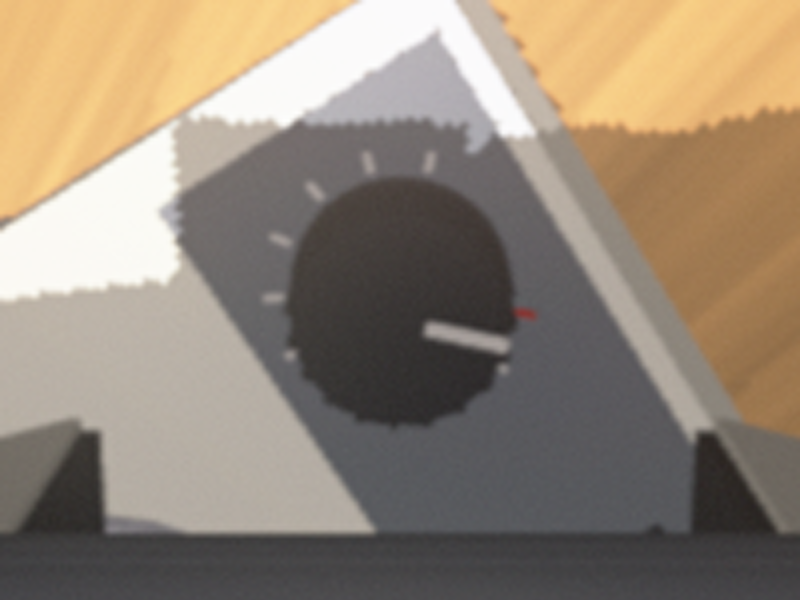

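The pointer, (425,328) to (510,345), lines up with the red tick at (525,314). The speed knob is at off. Next I'll go over the ball with the tool upright and the jaws along the hinge axis.

Call:
move_arm:
  series:
    - [0,0,2.8,-1.57,-4.49,-6.79]
    - [0,0,2.8,-1.57,-4.49,-6.79]
    - [0,0,2.8,-1.57,-4.49,-6.79]
    - [0,0,2.8,-1.57,-4.49,-6.79]
    - [0,0,0,-1.57,-4.49,-6.79]
    - [0,0,0,-1.57,-4.49,-6.79]
    - [0,0,0,-1.57,-4.49,-6.79]
    - [0,0,0,5.52,-1.92,0]
  grip: 0.7

```text
clock: 8.5
position: [0.5337, 0.2848, 0.2554]
ee_rot: [2.265, 1.621, -0.6]
force: [-0.7, 0.1, -0.6]
width: 0.697
```

Call:
move_arm:
  series:
    - [0.7,-2.2,0,5.52,-1.92,0]
    - [0.7,-2.2,0,5.52,-1.92,0]
    - [0.7,-2.2,0,5.52,-1.92,0]
    - [0.7,-2.2,0,5.52,-1.92,0]
    - [0.7,-2.2,0,5.52,-1.92,0]
    - [0.7,-2.0,0,0,0,0]
    - [0,0,-1.5,0,0,0]
    - [0,0,0,0,0,0]

```text
clock: 9.3
position: [0.5764, 0.1513, 0.2423]
ee_rot: [-2.555, -1.827, 0.006]
force: [-1.1, 0.1, 0.4]
width: 0.7
```

```bash
cat > sb.py <<'E'
from w import *
s=monitor.observe();M=R.from_rotvec(s["ee_rot"]).as_matrix();y=G.apply([0,1,0])
d=G.inv().apply(s["position"]-[p[0],p[1],0])*1000
print("clk",s["clock"],"F",s["force"].round(1),"w",s["width"],"own mm",d.round(1),"to ball cm",(100*(T([-60,0,135])-s["position"])).round(2))
c=np.c_[np.cross(y,[0,0,-1]),y,[0,0,-1]]
print("rotfix deg",np.degrees(R.from_matrix(c@M.T).as_rotvec()).round(2),"q",s["joints"].round(2),"theta",np.arctan2(d[2]-135,105-d[0]),"r",np.hypot(d[2]-135,105-d[0]))
E
cat > v.py <<'E'
from w import *
s,im=wrist();print(proj(im,[T([-60,0,135])]))
for o in outline_of("wrist","ball_handle")[:2]:print(o["p"],o["rect"])
save("w3.png",im["color"])
E
python3 sb.py;python3 v.py
```

```text
clk 9.3 F [-1.1  0.1  0.4] w 0.7003756598380757 own mm [-57.9   0.6 242.3] to ball cm [ 1.000e-02  2.200e-01 -1.073e+01]
rotfix deg [ 0.09 -0.23 -0.35] q [-0.37  0.39  0.04  1.65 -0.02  1.1  -0.66] theta 0.5821934784539109 r 195.06719249163754
[[315.77001257 248.64804086]]
0.78 [296.5, 226.7, 39.1, 144.4]
0.63 [176.7, 157.8, 281.6, 219.3]
```

View pics/w3.png

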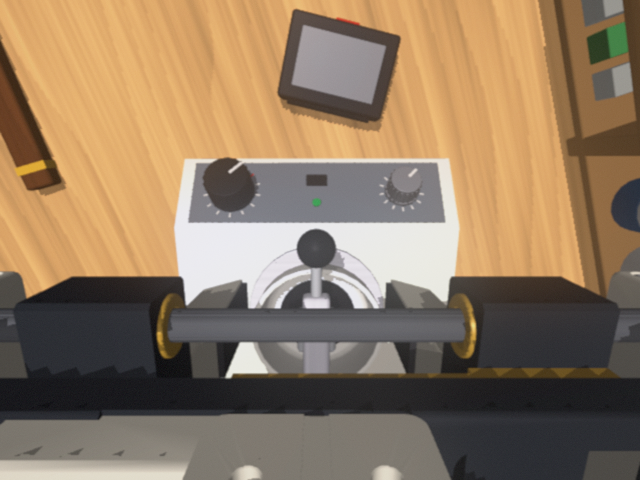

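The ball is at (316,249), exactly as predicted, and both knob pointers are at their off position. I'll descend and grip.

Call:
move_arm:
  series:
    - [0,0.2,-2.5,0,0,0]
    - [0,0,-3,0,0,0]
    - [0,0,-3,0,0,0]
    - [0,0,-1.5,0,0,0]
    - [0,0,-0.6,0,0,0]
    - [0,0,0,0,0,0]

```text
clock: 10.0
position: [0.5769, 0.1549, 0.1367]
ee_rot: [-2.554, -1.828, 0.005]
force: [0.3, 0.7, 0.3]
width: 0.7
```

Call:
move_arm:
  series:
    - [0,0,0,0,0,0]
    - [0,0,0,0,0,0]
    - [0,0,0,0,0,0]
    - [0,0,0,0,0,0]
    - [0,0,0,0,0,0]
  grip: 0
  force: 25

```text
clock: 10.5
position: [0.5771, 0.154, 0.1371]
ee_rot: [-2.557, -1.826, 0.003]
force: [-0.4, -0.0, -0.0]
width: 0.315
```

```bash
python3 sb.py; python3 -c "
from w import *
P=[T([105-165*np.cos(a),0,135+165*np.sin(a)]) for a in np.linspace(0,1.2,13)]
print((100*np.diff(P,axis=0)).round(2))"
```

```text
clk 10.5 F [-0.4 -0.  -0. ] w 0.3154556149629911 own mm [-60.7   0.4 137.1] to ball cm [-0.07 -0.05 -0.21]
rotfix deg [ 0.07 -0.1  -0.27] q [-0.37  0.5   0.03  1.77 -0.02  0.88 -0.67] theta 0.01245764833604669 r 165.7378543121897
[[-0.03 -0.08  1.65]
 [-0.08 -0.23  1.63]
 [-0.13 -0.39  1.6 ]
 [-0.19 -0.53  1.55]
 [-0.24 -0.68  1.49]
 [-0.28 -0.81  1.41]
 [-0.33 -0.94  1.31]
 [-0.37 -1.06  1.21]
 [-0.41 -1.17  1.09]
 [-0.44 -1.27  0.96]
 [-0.47 -1.35  0.82]
 [-0.5  -1.42  0.67]]
```

Gripped: 0.315 × 92 mm = 29 mm, which matches the ball. I'll lift along the arc.

Call:
move_arm:
  series:
    - [0,-0.1,1.6,0,0,0]
    - [-0.1,-0.2,1.6,0,0,0]
    - [-0.1,-0.4,1.6,0,0,0]
    - [-0.2,-0.5,1.6,0,0,0]
    - [-0.2,-0.7,1.5,0,0,0]
    - [-0.3,-0.8,1.4,0,0,0]

```text
clock: 11.1
position: [0.5675, 0.1268, 0.2302]
ee_rot: [-2.556, -1.826, 0.005]
force: [1.0, 0.7, -5.0]
width: 0.286
```

```bash
python3 sb.py
```

```text
clk 11.1 F [ 1.   0.7 -5. ] w 0.2857282497426353 own mm [-31.9   0.3 230.2] to ball cm [ 0.9   2.66 -9.52]
rotfix deg [ 0.07 -0.17 -0.3 ] q [-0.34  0.38  0.04  1.7  -0.02  1.06 -0.63] theta 0.6077499684428448 r 166.76822421343957
```

Call:
move_arm:
  series:
    - [-0.3,-0.9,1.2,0,0,0]
    - [-0.4,-1.1,1.2,0,0,0]
    - [-0.4,-1.2,1.1,0,0,0]
    - [-0.4,-1.3,0.9,0,0,0]
    - [-0.5,-1.3,0.8,0,0,0]
    - [0,0,0,0,0,0]

```text
clock: 11.7
position: [0.5475, 0.0678, 0.2844]
ee_rot: [-2.558, -1.824, 0.0]
force: [-3.8, 4.6, 7.0]
width: 0.287
```

```bash
python3 sb.py
```

```text
clk 11.7 F [-3.8  4.6  7. ] w 0.2871878556752505 own mm [ 30.4   0.9 284.4] to ball cm [  2.89   8.56 -14.94]
rotfix deg [-0.01 -0.02 -0.19] q [-0.27  0.28  0.06  1.7  -0.02  1.16 -0.53] theta 1.1075952265831597 r 166.96453442844043
```

Call:
move_arm:
  series:
    - [-0.25,-0.7,0.3,0,0,0]
    - [-0.25,-0.7,0.3,0,0,0]
    - [0,0,0,0,0,0]

```text
clock: 12.0
position: [0.5432, 0.0551, 0.2903]
ee_rot: [-2.556, -1.825, -0.002]
force: [-4.1, 5.3, 11.4]
width: 0.288
```

```bash
python3 sb.py
```

```text
clk 12.0 F [-4.1  5.3 11.4] w 0.2879114396560151 own mm [ 43.8   1.  290.3] to ball cm [  3.33   9.83 -15.53]
rotfix deg [-0.05  0.05 -0.27] q [-0.25  0.27  0.07  1.71 -0.02  1.17 -0.51] theta 1.1955060635899137 r 166.93962072271455
```

Call:
move_arm:
  series:
    - [-0.2,-0.5,0.15,0,0,0]
    - [0,0,0,0,0,0]

```text
clock: 12.2
position: [0.5418, 0.0507, 0.292]
ee_rot: [2.556, 1.826, 0.004]
force: [-2.4, 6.5, 12.7]
width: 0.289
```

```bash
python3 sb.py
```

```text
clk 12.2 F [-2.4  6.5 12.7] w 0.28924572026102896 own mm [ 48.4   1.  292. ] to ball cm [  3.47  10.27 -15.7 ]
rotfix deg [-0.08  0.12 -0.31] q [-0.24  0.26  0.07  1.71 -0.02  1.17 -0.5 ] theta 1.2248451438064731 r 166.89562550241376
```

Call:
move_arm:
  series:
    - [-0.2,-0.5,0.15,0,0,0]
    - [-0.2,-0.5,0.1,0,0,0]
    - [0,0,0,0,0,0]

```text
clock: 12.5
position: [0.5395, 0.0447, 0.2931]
ee_rot: [-2.551, -1.83, -0.011]
force: [11.4, 17.8, -7.7]
width: 0.278
```

```bash
python3 sb.py; python3 - <<'E'
from h import *
a=imaging.get_image("side");s=imaging.get_image("scene")
x=cv2.resize(a["color"][130:280,240:400],(640,600),interpolation=2)
save("s4.png",x)
np.save("ims2.npy",{"side":a,"scene":s},allow_pickle=True)
E
```

```text
clk 12.5 F [11.4 17.8 -7.7] w 0.2776852704474347 own mm [ 54.9   0.9 293.1] to ball cm [  3.7   10.87 -15.81]
rotfix deg [-0.31  0.27 -0.52] q [-0.23  0.26  0.07  1.72 -0.02  1.16 -0.48] theta 1.2637075794508497 r 165.8874631038765
```

View pics/s4.png

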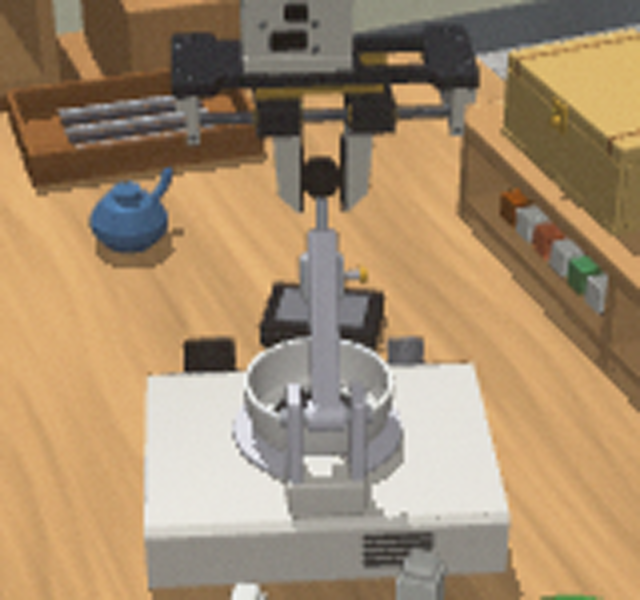

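The force rose to about 20 N against the swing at θ≈1.2, so the arm is on its upper stop. The side view shows the arm up, with the ball at (322,178) in the jaws. I'll release and back off upwards.

Call:
move_arm:
  series:
    - [0,0,0,0,0,0]
    - [0,0,0,0,0,0]
    - [0,0,0,0,0,0]
    - [0,0,0,0,0,0]
  grip: 0.8

```text
clock: 13.0
position: [0.5368, 0.039, 0.292]
ee_rot: [2.558, 1.824, -0.005]
force: [-0.5, 0.1, 0.1]
width: 0.575
```

Call:
move_arm:
  series:
    - [0,0,1,0,0,0]
    - [0,0,2,0,0,0]
    - [0,0,3,0,0,0]
    - [0,0,4,0,0,0]
    - [0,0,3,0,0,0]
    - [0,0,0,0,0,0]

```text
clock: 13.6
position: [0.5384, 0.0399, 0.427]
ee_rot: [2.554, 1.823, 0.007]
force: [0.5, 0.4, -0.1]
width: 0.798
```

```bash
python3 sb.py; python3 - <<'E'
from w import *
a=imaging.get_image("side");o=outline_of("side","ball_handle")[:2]
c=imaging.get_image("scene")
for th in(1.1,1.15,1.2):
    P=T([105-165*np.cos(th),0,135+165*np.sin(th)]);print(th,proj(a,P).round(1),proj(c,P).round(1))
x=np.hstack([cv2.resize(a["color"][130:280,270:370],(400,600),interpolation=2),cv2.resize(c["color"][150:300,300:400],(400,600),interpolation=2)])
save("f.png",x)
E
```

```text
clk 13.6 F [ 0.5  0.4 -0.1] w 0.7977158190899035 own mm [ 59.8   1.4 427. ] to ball cm [  3.81  11.36 -29.2 ]
rotfix deg [ 0.    0.32 -0.25] q [-0.24  0.19  0.09  1.47 -0.02  1.47 -0.49] theta 1.4172116025109278 r 295.4655393404667
1.1 [[319.4 172.9]] [[345.3 177.3]]
1.15 [[319.6 173. ]] [[342.8 176.7]]
1.2 [[319.8 173.4]] [[340.3 176.3]]
```

View pics/f.png

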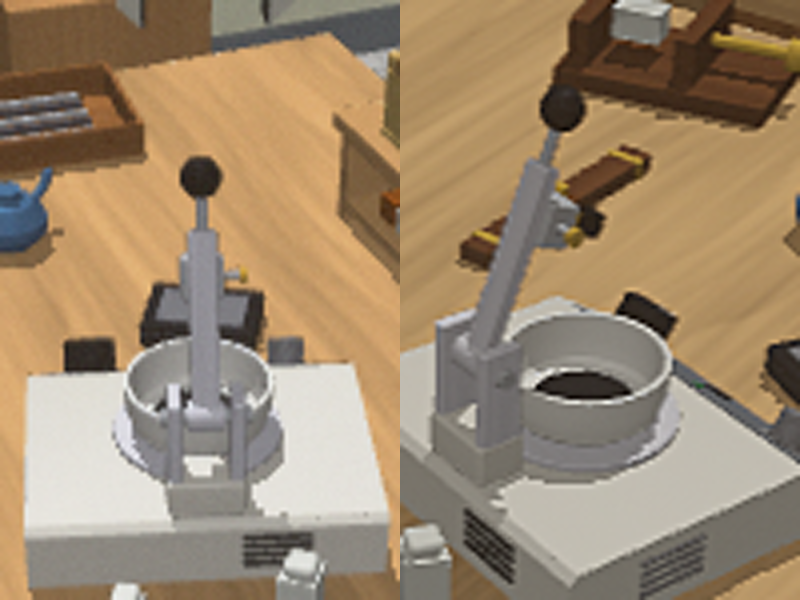

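The free ball in the scene view is at (340.5,177), against (340.3,176.3) predicted for 1.2 rad, so it is at the upper stop. The bowl and the items in view haven't moved.

```bash
python3 -c "
from cell import workorder;print(workorder.sign_off())"
```

```text
the job is handed in; nothing more can be done
None
```

The speed knob is at its off stop and the ink-stick arm is up at its upper stop with the gripper clear. The job is handed in at about 14 s on the clock.

- **Speed knob:** I turned it anticlockwise about 115°, until the torque jumped to 0.45 N m and levelled off. The wrist picture after release shows the pointer in line with the red tick.
- **Ink-stick arm:** I lifted it by the ball until the force rose to about 20 N against the swing, then let go and backed off upwards. In the scene view the free ball was within a pixel of where it should be at 1.2 rad.
- **Left alone:** The bowl and the timer knob looked unchanged in the pictures. Nothing in view was disturbed, but I did not measure the bystanders again one by one.

The first grinder fit was about 6 mm off. I corrected it with the wrist view before touching anything, and no later check disagreed.

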